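# Release the plate incubator and hold its lid open at 60 degrees

## Robot

A 7-joint arm with a two-finger parallel gripper is mounted at the origin on a cart in front of the work surface, level with it; the furniture and walls round the work are solid. World frame = base frame: x ahead of the robot, y to its left, z up, the work surface at z = 0. Lengths are in m, angles in rad, forces in N, time in s.
With the tool pointing down it reaches from about 0.4 to 0.85 m from the base axis. Payload 10.4 kg.
Tool frame: the origin (TCP) lies between the finger pads, 19 mm behind the fingertips; this is the grasp point; z points along the fingers, y is the line along which they close (so a half turn about z gives the same grasp; the last joint's range is limited). The gripper opens to 87 mm and grips with 3 to 60 N. Pads are 19 mm wide; open, the fingers measure 117 mm over their backs; the gripper's body (75 mm by 190 mm) begins 51 mm behind the grasp point.
Start: joints at [-1.323, 0.332, -0.065, 1.46, 0.022, 1.35, -0.088], TCP at [0.167, 0.602, 0.241] pointing down, gripper open.
Joint ranges: [-2.6, 2.6], [-0.5, 2.12], [-1.47, 1.34], [0.16, 2.42], [-1.27, 4.41], [0.06, 2.06], [-2.6, 2.6]. Speed limits (rad/s): [2.22, 2.22, 2.79, 2.79, 3.14, 3.14, 3.14].

## Interface

Orientations are given as a unit quaternion [x, y, z, w].
In Python, from bench import r, optics gives the robot as it stands.
- The arm moves only by the shell command python3 -m pendant 'ROWS' [FORCE]. ROWS is JSON, a list of rows, each a list of 7 numbers: the closure, from -1 (fully open) to 1 (shut), then the shift along the tool's x, y, z scaled (see below), then the turn, a rotation vector about the tool's x, y, z scaled (see below). In form: [[grip, x, y, z, rx, ry, rz], ...]. A call has 1 to 8 rows; each row is the pose to reach, as a shift and turn from the pose commanded when the call began, along the tool's axes at that moment; what a row does not reach only later rows make up. The controller multiplies each number of a shift by 0.3 m and each number of a turn by 120 degrees. A row lasts 1/8 s, in which the tool goes at most 62.5 mm and 10.7 degrees, less where a joint would pass 70% of its speed; a pose out of reach is approached as far as the arm can. A call with a number of a shift or a turn outside -1 to 1 is refused whole. A call with a gripper value outside its range is refused whole. The fingers move at their own pace and stop on an object; FORCE is the grip in N (left out, the last holds). Time passes only in rows, so rows that repeat a pose let the fingers close. It gives the time, the measured TCP pose, the force, the opening and the grip force at its end, in the units of the state.
- r.read_state(): the state, without advancing time (a new reading comes with each control period).
- optics.camera(name): name is "scene" or "top"; returns a dict with "pixels" (384x512x3 uint8, red, green, blue), "vfov" (degrees; the focal length in pixels is half the picture's height over the tangent of half this angle, whatever the lens; pixels are square), "cx", "cy" (the principal point, pixels), "rvec" (rotation vector, rad) and "tvec" (3), from world to camera coordinates, as OpenCV has them. Camera axes: x right, y down, z forward; pixel columns grow to the right and rows downward; lengths in m; the calibration is good to about 2 mm. A picture is of the moment at which its call begins. There is no depth.
- r.close_job(): hands the job in; it is judged then, once.
The state is a dict: "time": time; "joint_positions": joint angles; "joint_vel": joint speeds; "joint_torque": joint torques, N m; "ee_pos": TCP position; "eef_rot": TCP orientation; "ft_force": force on the tool from outside, world axes, zero at the start; "torque": the same for the moment, N m; "width": finger opening in m; "grip_force": force on a finger pad.
Only numpy, scipy, OpenCV 4.12 (cv2) and the standard library are available. Lean on these libraries where they do the work, as an engineer would, in place of code of your own. Each camera call takes 0.05 s, during which the arm holds its last target. There are 200 camera calls.

## Task

Unlock the plate incubator at its separate keypad: press the round key fully down and let it come back up, then do the same with the long bar-shaped key, never pressing the square key and keeping the lid shut meanwhile. Then take the steel bar handle of the incubator's lid near its middle and raise the lid to 60 degrees from closed (within 5 degrees), so that the plate inside can be inspected. The lid falls shut by itself, so finish still holding it there, motionless, with the fingers on the handle; leave the bottle, the beaker and the tape roll where they stand.

Things in the scene. Friction and masses are not known exactly. Their poses are not given: they have to be found in the camera images.
- incubator: White bench-top incubator box with a lid, fixed, 160 mm deep (its x) x 190 mm wide (its y) x 92 mm high without the lid; a plate lies inside. Origin: centre of its underside on the worktop; -x is its front, where the lid's handle is; z up. It stands turned by up to 0.2 rad.
- lid_hinge (a point): Point on the lid's hinge axis, mid-width, on the rear top edge of the box (92 mm above the worktop); fixed; axes as the incubator's, the hinge axis is its y.
- lid_handle (a point): Middle of the handle: round steel bar, 12 mm thick, 110 mm long along the incubator's y, on two 12 mm end arms (98 mm clear between), 55 mm ahead of the lid's front edge. Lid shut: 99 mm above the worktop, 215 mm ahead of and 7 mm above the hinge axis. Moves with the lid, up and back on an arc about the hinge. The bar can turn in the fingers, so the hand may keep pointing down.
- lid (a joint): Opening angle of the lid in rad: 0 shut, grows as the front is raised, 1.8 at most; 60 degrees is 1.047. The lid (160 x 190 x 14 mm, white frame with a clear window, about 0.5 kg) is not locked mechanically; weight and a spring pull it shut with about 2 to 4 N at the handle.
- keypad: Separate white control pad, fixed, 66 mm (its x) x 150 mm (its y) x 36 mm high, standing to the left of the incubator (as the robot sees it), turned by up to 0.25 rad. Origin: centre of its underside. Three keys stand in a row along its y, 48 mm apart, the middle one at its centre; which key is in which place varies.
- round_key_top (a point): Round key, cap 32 mm in diameter. It sits in a grey bezel, 46 x 44 x 4 mm, on top of the keypad. All three caps are black and stand 14 mm above the bezel, tops 54 mm above the worktop. This point: centre of the cap's top, moves with it; x axis along the keypad's x (short side).
- round_key (a joint): Travel of that key in m: 0 up, 0.006 fully down (springs back up; 1.5 N to start moving, 4.5 N fully down); counts as pressed beyond 0.0045 and as up below 0.0015.
- bar_key_top (a point): Bar-shaped key, cap 36 mm long along the keypad's x and 10 mm wide. It sits in a grey bezel, 46 x 44 x 4 mm, on top of the keypad. All three caps are black and stand 14 mm above the bezel, tops 54 mm above the worktop. This point: centre of the cap's top, moves with it; x axis along the keypad's x (short side).
- bar_key (a joint): Travel of that key in m: 0 up, 0.006 fully down (springs back up; 1.5 N to start moving, 4.5 N fully down); counts as pressed beyond 0.0045 and as up below 0.0015.
- square_key_top (a point): Square key, cap 22 x 22 mm (not to be pressed). It sits in a grey bezel, 46 x 44 x 4 mm, on top of the keypad. All three caps are black and stand 14 mm above the bezel, tops 54 mm above the worktop. This point: centre of the cap's top, moves with it; x axis along the keypad's x (short side).
- square_key (a joint): Travel of the square key in m, as for the others; it must stay below 0.003.
- reagent_bottle: Bystander: screw-cap reagent bottle, 52 mm in diameter, 104 mm tall, standing behind the keypad. Origin: centre of its underside.
- beaker: Bystander: small empty beaker, 46 x 49 mm, 58 mm tall, standing on the robot's side of the keypad's right end. Origin: centre of its underside.
- tape_roll: Bystander: roll of label tape lying flat, 70 x 68 mm, 19 mm high, in front of the incubator. Origin: centre of its underside.

How it is judged:
On the way, in this order (a step that is already met when the one before it is completed fails the run):
1. the round key is pressed fully down, alone, with the lid shut (value of joint round_key above 0.0045 m and value of joint each of bar_key, square_key below 0.0015 m and value of joint lid below 0.06 rad), for 0.05 s.
2. the round key is up again and the bar-shaped key is pressed fully down, alone, with the lid shut (value of joint bar_key above 0.0045 m and value of joint each of round_key, square_key below 0.0015 m and value of joint lid below 0.06 rad), for 0.05 s.
3. the bar-shaped key is up again, the lid still shut (value of joint each of round_key, bar_key, square_key below 0.0015 m and value of joint lid below 0.06 rad), for 0.05 s.
4. the fingers hold the lid by its handle at 60 degrees, within 5 (value of joint lid between 0.96 and 1.134 rad and contact force between the fingers and incubator above 1 N and distance between the grasp point and lid_handle below 0.04 m), for 0.2 s.
At the end, for the whole second after the job is handed in: The lid stands still at 55 to 65 degrees (0.960 to 1.134 rad), fingers pressing on it with over 1 N and TCP within 40 mm of the middle of the handle bar; all keys up (below 1.5 mm); bottle, beaker and tape roll upright, within 20 mm of where they were (all of step 4 and velocity of joint lid between -0.05 and 0.05 rad/s and value of joint each of round_key, bar_key, square_key below 0.0015 m and distance of each of reagent_bottle, beaker, tape_roll from where it was at the start of the episode below 0.02 m and angle between each of reagent_bottle, beaker, tape_roll's own z axis and vertical below 0.2 rad); the arm keeps its last pose, push and grip.
It fails at once if the square key is pressed (beyond 3 mm) (value of joint square_key above 0.003 m).
It fails at once if the bottle is pushed more than 20 mm away or tipped over (distance of reagent_bottle from where it was at the start of the episode above 0.02 m or angle between reagent_bottle's own z axis and vertical above 0.5 rad).
It fails at once if the beaker is pushed more than 20 mm away or tipped over (distance of beaker from where it was at the start of the episode above 0.02 m or angle between beaker's own z axis and vertical above 0.5 rad).
It fails at once if the tape roll is pushed more than 20 mm away or tipped over (distance of tape_roll from where it was at the start of the episode above 0.02 m or angle between tape_roll's own z axis and vertical above 0.5 rad).
It also fails if it takes over 51 s, if anything falls off the work surface, if the arm or the gripper's body presses on something with over 40 N, if the wrist force passes 120 N, or if a joint passes its speed limit or range.

## Working session

There is one attempt and no reset: what is moved stays moved. The work goes in short steps, Python scripts to look and compute and a shell command to move; the robot and the scene stay as the last step left them, time stands still between calls to the robot, and variables do not carry over. Pictures are saved under pics/ and viewed, at most 10 in all, crops included, and the job is handed in when it is done.

```bash
mkdir -p pics; python3 - <<'E'
from bench import r, optics
import cv2,pickle
s=r.read_state(); print({k:s[k] for k in('time','ee_pos','eef_rot','width','ft_force')})
d={}
for n in('scene','top'):
    c=optics.camera(n); d[n]=c; print(n,c['vfov'],c['cx'],c['cy'],c['rvec'],c['tvec'],[k for k in c])
    cv2.imwrite(f'pics/{n}0.png',c['pixels'][:,:,::-1])
pickle.dump(d,open('cams.pkl','wb'))
E
```

```text
{'time': 0.0, 'ee_pos': array([0.16707583, 0.60186249, 0.24045861]), 'eef_rot': array([ 1.34966932e-01,  9.90849846e-01, -7.08935683e-04, -8.07965125e-05]), 'width': 0.0870534618717169, 'ft_force': array([-0.09482212,  0.22453194, -0.07997378])}
scene 53.1010066532977 254.31903392800547 191.47422978888292 [ 2.16552904 -0.90795648  0.41614242] [-0.21678614  0.45250792  0.56538493] ['pixels', 'vfov', 'cx', 'cy', 'rvec', 'tvec']
top 57.52884078651783 258.51534867896703 196.74067566953423 [ 2.15899557 -2.20912663  0.03569723] [0.26230865 0.53593572 0.91070965] ['pixels', 'vfov', 'cx', 'cy', 'rvec', 'tvec']
```

View pics/scene0.png

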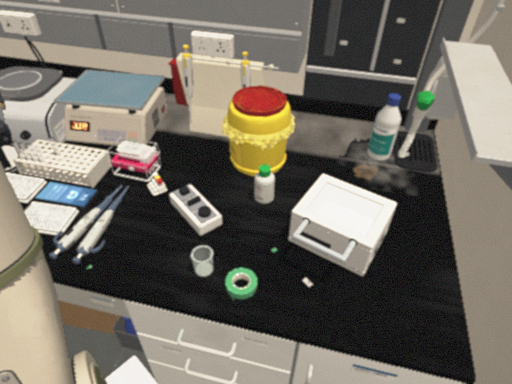

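View pics/top0.png

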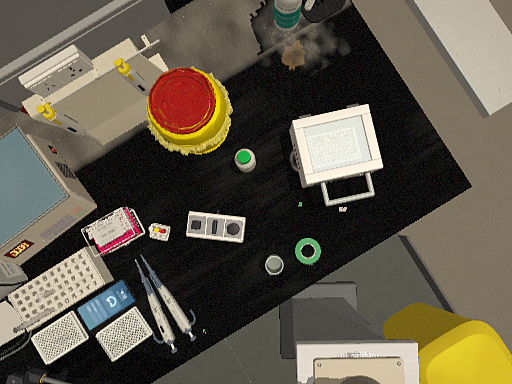

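The scene view shows the keypad at about (195,208), the incubator at (340,220), the beaker at (203,260) and the tape at (241,283). In the top view the keypad is at (216,226), with keys at about (195,224), (214,226) and (233,229), and the handle bar is at about (350,200).

```bash
cat > h.py <<'E'
import numpy as np,cv2,pickle
def K(c):
    f=c['pixels'].shape[0]/2/np.tan(np.radians(c['vfov'])/2); return f
def ray(c,uv):
    R=cv2.Rodrigues(np.array(c['rvec'],float))[0]; f=K(c)
    d=R.T@np.array([(uv[0]-c['cx'])/f,(uv[1]-c['cy'])/f,1]); return -R.T@np.array(c['tvec']),d
def onz(c,uv,z):
    o,d=ray(c,uv); return o+d*(z-o[2])/d[2]
def proj(c,p):
    q=cv2.Rodrigues(np.array(c['rvec'],float))[0]@np.array(p)+c['tvec']; return K(c)*q[:2]/q[2]+[c['cx'],c['cy']]
E
python3 - <<'E'
from h import *
d=pickle.load(open('cams.pkl','rb')); c=d['top']; im=c['pixels']
g=im.min(2)
crop=lambda im,x,y,w,h,s:cv2.resize(im[y:y+h,x:x+w,::-1],None,fx=s,fy=s,interpolation=cv2.INTER_CUBIC)
a=crop(im,180,200,75,50,8); b=crop(im,280,90,110,130,4)
out=np.zeros((max(a.shape[0],b.shape[0]),a.shape[1]+b.shape[1],3),np.uint8); out[:a.shape[0],:a.shape[1]]=a; out[:b.shape[0],a.shape[1]:]=b
cv2.imwrite('pics/crop.png',cv2.resize(out,None,fx=.75,fy=.75))
# keypad
m=(g>130).astype(np.uint8); n,l,st,ce=cv2.connectedComponentsWithStats(m)
for uv,nm,z in(((190,214),'keypad',.036),((300,125),'incub',.106)):
    k=l[uv[1]-3:uv[1]+4,uv[0]-3:uv[0]+4].max(); cn=cv2.findContours((l==k).astype(np.uint8),0,2)[0][0]
    P=np.array([onz(c,p[0],z)[:2] for p in cn]); R=cv2.minAreaRect(P.astype(np.float32)*1000); print(nm,st[k],R)
# black caps within keypad
for x in(195,214,234):
    w=im[212:242,x-9:x+10].max(2); print(x); 
    mk=np.zeros(im.shape[:2],np.uint8); mk[212:242,x-9:x+10]=(w<45)
    n,l,st,ce=cv2.connectedComponentsWithStats(mk)
    for i in range(1,n):
        if st[i,4]>15: print(st[i],ce[i],onz(c,ce[i],.054).round(4))
E
```

```text
keypad [ 186  211   59   32 1093] ((466.4607238769531, 363.46051025390625), (148.7000274658203, 65.47942352294922), 82.47578430175781)
incub [ 292  104   91   81 5129] ((660.39892578125, 56.37178039550781), (159.70220947265625, 187.87196350097656), 11.094074249267578)
195
[186 212   3  17  26] [186.38461538 218.30769231] [0.4891 0.4343 0.054 ]
[186 237  19   5  76] [194.07894737 239.43421053] [0.4351 0.4153 0.054 ]
214
[205 239  19   3  36] [212.08333333 240.41666667] [0.4317 0.3695 0.054 ]
234
[225 212  19   5  73] [234.98630137 213.49315068] [0.4986 0.31   0.054 ]
```

View pics/crop.png

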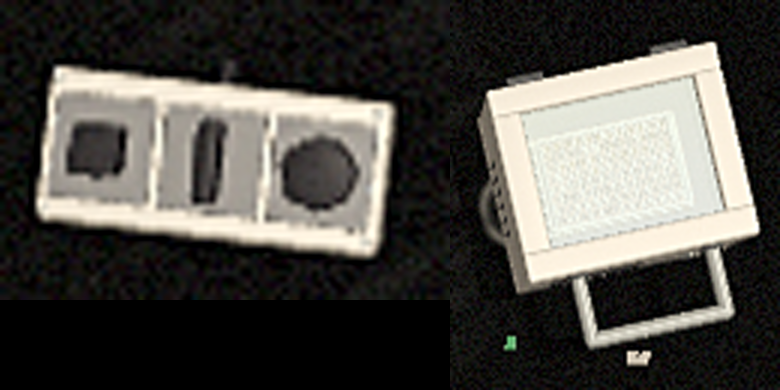

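```bash
cat >> h.py <<'E'
from scipy.spatial.transform import Rotation as Ro
def go(s,p,yaw=None):
    "shift units and rz units to p, tool y at yaw (rad, world), tool down"
    R=Ro.from_quat(s['eef_rot']); sh=R.inv().apply(np.array(p)-s['ee_pos'])/.3; out=[sh.round(4)]
    if yaw is not None:
        y=np.array([np.cos(yaw),np.sin(yaw),0]); z=np.array([0,0,-1.]); T=Ro.from_matrix(np.c_[np.cross(y,z),y,z])
        out.append(((R.inv()*T).as_rotvec(degrees=True)/120).round(4))
    return out
E
python3 - <<'E'
from h import *
from bench import r
d=pickle.load(open('cams.pkl','rb')); c=d['top']
print('round',onz(c,(233.3,228.7),.054),'bar',onz(c,(214.7,226.7),.054),'handle',onz(c,(350.7,199.3),.1))
# scene check: handle bar bright pixels / key caps, predicted pixels vs crop
s=d['scene']
im=cv2.resize(s['pixels'][175:275,160:360,::-1],None,fx=4,fy=4,interpolation=cv2.INTER_CUBIC)
for p in((.4602,.3159,.054),(.4665,.3635,.054),(.5279,.0304,.099)):
    q=proj(s,p); print(q); cv2.circle(im,tuple(int(v) for v in (q-[160,175]+.5)*4),3,(0,0,255),-1)
cv2.imwrite('pics/sc.png',im)
st=r.read_state()
print(go(st,(.460,.316,.11),.1936))
E
```

```text
round [0.46011701 0.31501577 0.054     ] bar [0.46620448 0.36227561 0.054     ] handle [0.52600181 0.02711862 0.1       ]
[204.3127719  208.89132605]
[193.88728361 198.14512255]
[317.32507035 245.97456109]
[array([-1.1956, -0.6566,  0.436 ]), array([-5.000e-04,  4.000e-04,  5.283e-01])]
```

View pics/sc.png

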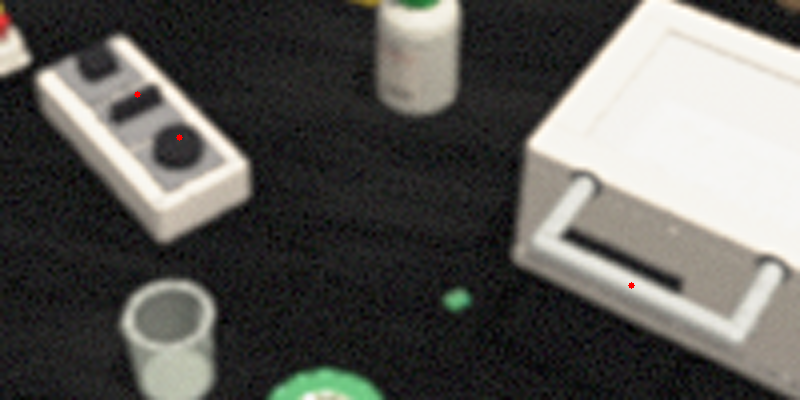

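```bash
python3 -m pendant '[[1,-0.15,-0.09,0,0,0,0.09],[1,-0.3,-0.18,0,0,0,0.18],[1,-0.45,-0.25,0,0,0,0.26],[1,-0.6,-0.33,0,0,0,0.35],[1,-0.7,-0.38,0,0,0,0.44],[1,-0.8,-0.44,0,0,0,0.528],[1,-0.8,-0.44,0,0,0,0.528],[1,-0.8,-0.44,0,0,0,0.528]]' 30; python3 - <<'E'
from h import *
from bench import r
print(go(r.read_state(),(.460,.316,.09),.1936))
E
```

```text
time: 1.1
ee_pos: [0.3625, 0.4113, 0.241]
eef_rot: [0.634, 0.773, -0.0, -0.0]
ft_force: [-1.2, 0.0, -0.3]
width: 0.015
grip_force: 0.0
[array([-0.3751,  0.2571,  0.5032]), array([-0.0003, -0.0001,  0.0013])]
```

```bash
python3 -m pendant '[[1,-0.12,0.08,0.02,0,0,0],[1,-0.25,0.17,0.1,0,0,0],[1,-0.375,0.257,0.25,0,0,0],[1,-0.375,0.257,0.4,0,0,0],[1,-0.375,0.257,0.503,0,0,0],[1,-0.375,0.257,0.503,0,0,0],[1,-0.375,0.257,0.503,0,0,0]]'; python3 - <<'E'
from h import *
from bench import r,optics
s=r.read_state();print(go(s,(.460,.316,.067),.1936),s['ee_pos'],s['width'])
c=optics.camera('scene'); cv2.imwrite('pics/p1.png',cv2.resize(c['pixels'][130:280,120:320,::-1],None,fx=4,fy=4,interpolation=cv2.INTER_CUBIC))
E
```

```text
time: 1.98
ee_pos: [0.4607, 0.3165, 0.0916]
eef_rot: [0.635, 0.773, 0.001, 0.0]
ft_force: [0.0, 1.0, 0.8]
width: 0.0007
grip_force: 0.0
[array([-0.0014, -0.0026,  0.0821]), array([ 0.0006, -0.0005,  0.0011])] [0.46067095 0.31653522 0.0916414 ] 0.0007239488614051858
```

View pics/p1.png

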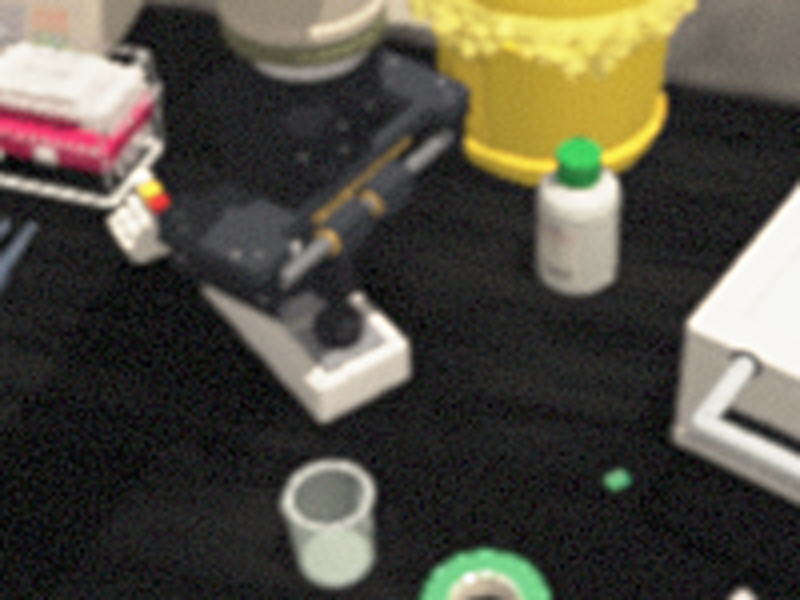

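The closed fingers are above the round key, at about (338,325) in the crop, and the bottle and beaker are clear.

```bash
python3 -m pendant '[[1,0,0,0.04,0,0,0],[1,0,0,0.06,0,0,0],[1,0,0,0.07,0,0,0],[1,0,0,0.078,0,0,0],[1,0,0,0.083,0,0,0],[1,0,0,0.083,0,0,0]]'
```

```text
time: 2.78
ee_pos: [0.4605, 0.3156, 0.0669]
eef_rot: [0.635, 0.772, 0.0, -0.0]
ft_force: [-7.2, -4.3, 18.7]
width: 0.0002
grip_force: 9.4
```

Bottomed out at about 19 N. Now I'll release it.

```bash
python3 -m pendant '[[1,0,0,-0.05,0,0,0],[1,0,0,-0.1,0,0,0],[1,0,0,-0.1,0,0,0],[1,0,0,-0.1,0,0,0]]'; python3 - <<'E'
from h import *
from bench import r
s=r.read_state();print(go(s,(.466,.363,.0925),.1936))
E
```

```text
time: 3.28
ee_pos: [0.4603, 0.3152, 0.0951]
eef_rot: [0.635, 0.772, -0.0, -0.0]
ft_force: [-0.7, 1.3, 1.0]
width: 0.0003
grip_force: 0.0
[array([0.1526, 0.0493, 0.0088]), array([-0.0001,  0.    ,  0.0003])]
```

```bash
python3 -m pendant '[[1,0.08,0.025,0,0,0,0],[1,0.153,0.049,0,0,0,0],[1,0.153,0.049,0,0,0,0],[1,0.153,0.049,0.05,0,0,0],[1,0.153,0.049,0.075,0,0,0],[1,0.153,0.049,0.085,0,0,0],[1,0.153,0.049,0.094,0,0,0],[1,0.153,0.049,0.094,0,0,0]]'
```

```text
time: 4.28
ee_pos: [0.4662, 0.3628, 0.0675]
eef_rot: [0.635, 0.772, -0.0, 0.0]
ft_force: [-2.6, -2.3, 4.3]
width: 0.0007
grip_force: 2.1
```

```bash
python3 -m pendant '[[1,0,0,0.004,0,0,0],[1,0,0,0.005,0,0,0],[1,0,0,0.005,0,0,0]]'; python3 -m pendant '[[1,0,0,-0.05,0,0,0],[1,0,0,-0.15,0,0,0],[1,0,0,-0.3,0,0,0],[1,0,0,-0.4,0,0,0],[1,0,0,-0.4,0,0,0],[1,0,0,-0.4,0,0,0]]'; python3 - <<'E'
from h import *
from bench import r
s=r.read_state();print(s['width'],go(s,(.527,.028,.187),.1936))
E
```

```text
time: 4.65
ee_pos: [0.4664, 0.363, 0.067]
eef_rot: [0.635, 0.772, 0.0, -0.0]
ft_force: [-5.4, -6.4, 14.3]
width: 0.0003
grip_force: 7.1
time: 5.4
ee_pos: [0.4657, 0.3633, 0.1854]
eef_rot: [0.635, 0.772, -0.0, -0.0]
ft_force: [0.8, -0.1, -0.0]
width: 0.0003
grip_force: 0.0
0.0002699803051439644 [array([-1.136 , -0.0156, -0.0056]), array([-0.0001, -0.    ,  0.0004])]
```

```bash
python3 -m pendant '[[0,-0.15,0,0,0,0,0],[0,-0.33,0,0,0,0,0],[0,-0.5,0,0,0,0,0],[0,-0.68,-0.01,0,0,0,0],[0,-0.85,-0.01,0,0,0,0],[0,-1,-0.01,0,0,0,0],[0,-1,-0.01,0,0,0,0]]'; python3 - <<'E'
from h import *
from bench import r,optics
s=r.read_state();print(s['width'],go(s,(.527,.028,.101),.1936))
a=optics.camera('scene')['pixels'][120:290,230:430,::-1]; b=optics.camera('top')['pixels'][80:250,270:410,::-1]
cv2.imwrite('pics/p2.png',cv2.resize(np.hstack([a,b]),None,fx=2.3,fy=2.3,interpolation=cv2.INTER_CUBIC))
E
```

```text
time: 6.28
ee_pos: [0.5209, 0.0642, 0.1849]
eef_rot: [0.638, 0.77, -0.001, 0.0]
ft_force: [0.4, -0.1, 0.1]
width: 0.043
grip_force: 0.0
0.04296382663010345 [array([-0.122 , -0.0023,  0.2798]), array([-0.0006,  0.0006, -0.0026])]
```

View pics/p2.png

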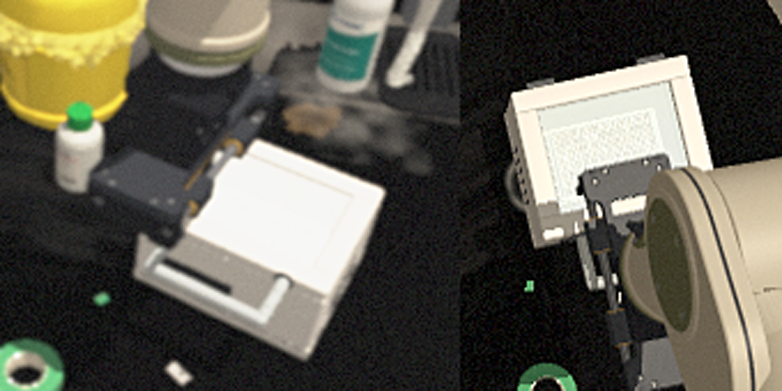

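The hand is above the handle's left part with its jaws across the bar (bar at about (220,285) in the left view). It now needs to slide to the middle and lower.

```bash
python3 -m pendant '[[0,-0.122,-0.002,0,0,0,0],[0,-0.122,-0.002,0.05,0,0,0],[0,-0.122,-0.002,0.12,0,0,0],[0,-0.122,-0.002,0.19,0,0,0],[0,-0.122,-0.002,0.25,0,0,0],[0,-0.122,-0.002,0.28,0,0,0],[0,-0.122,-0.002,0.28,0,0,0]]' 8
```

```text
time: 7.25
ee_pos: [0.5271, 0.0326, 0.1012]
eef_rot: [0.635, 0.772, -0.0, -0.0]
ft_force: [1.3, 0.0, -0.3]
width: 0.0435
grip_force: 0.0
```

```bash
python3 -m pendant '[[1,0,0,0,0,0,0],[1,0,0,0,0,0,0],[1,0,0,0,0,0,0],[1,0,0,0,0,0,0]]' 8
```

```text
time: 7.75
ee_pos: [0.5278, 0.0323, 0.102]
eef_rot: [0.635, 0.772, 0.0, 0.0]
ft_force: [13.6, 2.8, -4.6]
width: 0.0114
grip_force: 8.8
```

```bash
python3 -m pendant '[[1,0,0,0,0,0,0],[1,0,0.005,-0.062,0,0,0],[1,0,0.015,-0.124,0,0,0],[1,0,0.03,-0.185,0,0,0],[1,0,0.051,-0.244,0,0,0],[1,0,0.077,-0.301,0,0,0],[1,0,0.108,-0.355,0,0,0],[1,0,0.108,-0.355,0,0,0]]' 20
```

```text
time: 8.75
ee_pos: [0.558, 0.0381, 0.2084]
eef_rot: [0.635, 0.772, -0.001, -0.001]
ft_force: [-8.2, -0.8, 0.7]
width: 0.0112
grip_force: 20.0
```

```bash
python3 -m pendant '[[1,0,0.035,-0.052,0,0,0],[1,0,0.075,-0.1,0,0,0],[1,0,0.119,-0.145,0,0,0],[1,0,0.166,-0.186,0,0,0],[1,0,0.217,-0.222,0,0,0],[1,0,0.271,-0.254,0,0,0],[1,0,0.271,-0.254,0,0,0],[1,0,0.271,-0.254,0,0,0]]'; python3 - <<'E'
from h import *
from bench import r,optics
s=r.read_state();p=s['ee_pos'];h=np.array([.739,.0718,.092]);x=np.array([np.cos(.1936),np.sin(.1936)])
print(p,s['width'],np.degrees(np.arctan2(p[2]-h[2],(h[:2]-p[:2])@x)-np.arctan2(7,215)), np.hypot(p[2]-h[2],(h[:2]-p[:2])@x))
a=optics.camera('scene')['pixels'][80:290,130:430,::-1]
cv2.imwrite('pics/p3.png',cv2.resize(a,None,fx=2.6,fy=2.6,interpolation=cv2.INTER_CUBIC))
E
```

```text
time: 9.75
ee_pos: [0.6383, 0.0536, 0.2863]
eef_rot: [0.635, 0.772, -0.0, -0.0]
ft_force: [-10.9, -1.0, 14.8]
width: 0.0113
grip_force: 20.0
[0.63825724 0.05359494 0.28628969] 0.011329939462164316 60.35232271211399 0.21960580768817314
```

View pics/p3.png

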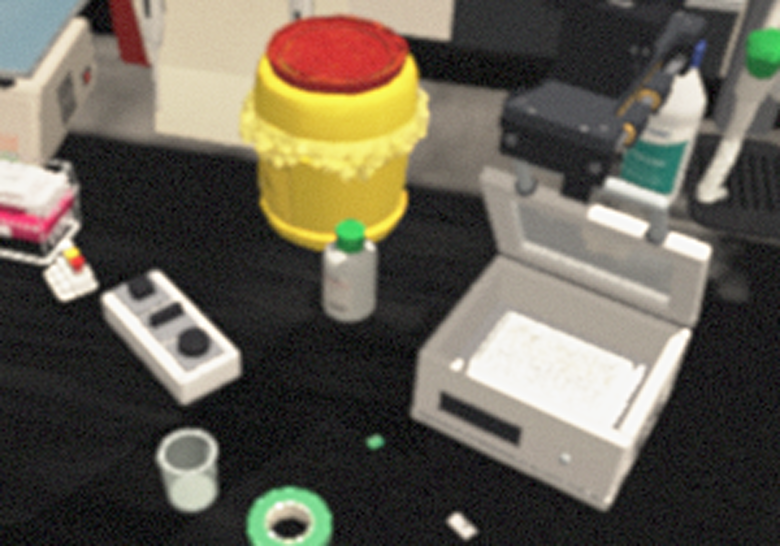

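The lid stands open at about 60° with the fingers on the handle (chord check gives 60.2°), and the bystanders haven't moved. I'll relieve the radial push a little and settle.

```bash
python3 -m pendant '[[1,0,-0.003,-0.005,0,0,0],[1,0,-0.003,-0.005,0,0,0],[1,0,-0.003,-0.005,0,0,0],[1,0,-0.003,-0.005,0,0,0],[1,0,-0.003,-0.005,0,0,0],[1,0,-0.003,-0.005,0,0,0]]'; python3 - <<'E'
from bench import r
import numpy as np
print(np.abs(r.read_state()['joint_vel']).max())
E
```

```text
time: 10.55
ee_pos: [0.6376, 0.0535, 0.286]
eef_rot: [0.635, 0.772, -0.001, -0.0]
ft_force: [-5.6, -2.1, 5.3]
width: 0.0113
grip_force: 20.0
0.002226440088684135
```

```bash
python3 -c "
from bench import r
print(r.close_job())"
```

```text
the job is handed in; nothing more can be done
None
```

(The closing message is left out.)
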